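Load a filter cell into the changer wheel and index it to the air nozzle

ROBOT

A 7-joint arm with a two-finger parallel gripper is mounted at the origin on the work surface. World frame = base frame: x ahead of the robot, y to its left, z up, the work surface at z = 0. Lengths are in m, angles in rad, forces in N, time in s.
With the tool pointing down it reaches from about 0.425 to 0.925 m from the base axis. Payload 6.8 kg.
Tool frame: the origin (TCP) lies at the very end of the fingers, on their centre line; the grasp point (between the pads) lies 19 mm behind it; z points along the fingers, y is the line along which they close (so a half turn about z gives the same grasp; the last joint's range is limited). The gripper opens to 85 mm and grips with 20 to 120 N. Pads are 22 mm wide; open, the fingers measure 114 mm over their backs; the gripper's body (76 mm by 85 mm) begins 54 mm behind the grasp point. The pads swing forward as they close: fully open they stand 13 mm farther back than shut.
Start: joints at [1.226, 0.477, 0.022, 1.555, -0.011, 1.109, -0.083], TCP at [0.158, -0.656, 0.231] pointing down, gripper open.
Joint ranges: [-2.96, 2.96], [-0.34, 2.1], [-1.41, 1.46], [0.24, 2.44], [-1.37, 4.51], [0.17, 1.92], [-2.96, 2.96]. Speed limits (rad/s): [2.39, 2.39, 3.14, 3.14, 3.14, 3.14, 3.14].

INTERFACE

Orientations are given as a unit quaternion [w, x, y, z].
In Python, from station import bot gives the robot as it stands.
- The arm moves only by the tool jog_arm, never from a script. Its argument "motion" is a list of rows, each a list of 7 numbers: the turn, a rotation vector about the tool's x, y, z in rad, then the shift along the tool's x, y, z in mm, then the finger opening in mm, from 0 to 85.4. A call has 1 to 10 rows; each row is the pose to reach, as a shift and turn from the pose commanded when the call began, along the tool's axes at that moment; what a row does not reach only later rows make up. A row lasts 1/8 s, in which the tool goes at most 62.5 mm and 10.7 degrees, less where a joint would pass 70% of its speed; a pose out of reach is approached as far as the arm can. A call with a gripper value outside its range is refused whole. The fingers move at their own pace and stop on an object; "grip_force" is the grip in N (left out, the last holds). Time passes only in rows, so rows that repeat a pose let the fingers close. It gives the time, the measured TCP pose, the force, the opening and the grip force at its end, in the units of the state.
- bot.get_obs(): the state, without advancing time (a new reading comes with each control period).
- bot.read_camera(name): name is "side" or "top"; returns a dict with "pixels" (400x640x3 uint8, red, green, blue), "camera_matrix" (3x3 intrinsics, pixels), "T" (4x4, takes a point from camera to world coordinates). Camera axes: x right, y down, z forward; pixel columns grow to the right and rows downward; lengths in m; the calibration is good to about 2 mm. A picture is of the moment at which its call begins. There is no depth.
- bot.hand_in(): hands the job in; it is judged then, once.
Trained networks look in a picture, given as the dict that the camera call returned (one of the last four; its "shot" number tells which), for a name from the list of things; names that differ only in an ending like _2 or _b are one class to them, and where a whole thing is asked for, a point or a joint stands for the part that bears it (a point fixed in the world has none). Each returns a list of dicts, best first, with "score" (0 to 1); they miss things now and then, are a little off and sometimes report something else, mostly with a low value. They report only what shows in the picture. A call takes as long as a camera call. They do not tell look-alikes from the thing itself.
- bot.spot_in(thing, picture): "xy" ([column, row] in pixels, amid what is visible of it).
- bot.tip_of(thing, picture): "xy" ([column, row] in pixels: a listed point, or the origin of a listed thing).
The state is a dict: "t": time; "q": joint angles; "joint_vel": joint speeds; "joint_torque": joint torques, N m; "eef_pos": TCP position; "tool_rot": TCP orientation; "contact_force": force on the tool from outside, world axes, zero at the start; "torque": the same for the moment, N m; "gripper_width": opening from 0.0 (shut) to 1.0 (fully open); "grasp_force": force on a finger pad.
Only numpy, scipy, OpenCV 4.12 (cv2) and the standard library are available. Lean on these libraries where they do the work, as an engineer would, in place of code of your own. Each camera call takes 0.05 s, during which the arm holds its last target. There are 200 camera calls.

TASK

Put the green filter cell upright and fully home in the one empty cup of the changer wheel. Then turn the wheel, which has a yellow T-handle in its middle, one click (a sixth of a turn) counter-clockwise as seen from above, so that the green cell stops in front of the orange air nozzle, and let go.

Things in the scene. Friction and masses are not known exactly. Their poses are not given: they have to be found in the camera images.
- green_center (a point): centre (half-way up) of the green filter cell: a loose upright black tube, 36 mm diameter, 56 mm tall, 60 to 130 g, with green glass in its top, a green band near its foot and a metal ring near its top; z up its axis. Stands on a dark blue mat (3 mm thick) beside an amber and a blue cell of the same shape, in a rough row along y, 70 mm or more between centres.
- pocket (a point): centre of the inner floor of the wheel's empty steel cup, 60 mm above the table, 80 mm from the wheel's axis; turns with the wheel; z up, y towards the axis. Cup 41 mm wide inside at the floor, flared to 55 mm (61 outside) at the rim, 12 mm above the floor. A seated cell's centre is 28 mm above this point. The 5 other cups, 80 mm apart, hold fixed cells as tall, of other colours.
- handle (a point): yellow T-handle on the axis of the aluminium wheel (236 mm wide): a bar 50 mm long, 18 mm wide, 34 mm high on a post. The point is on the axis, 140 mm above the table, 14 mm below the bar's top. Turns with the wheel; x along the bar, y across it (grip across y), z up; the empty cup is on its -y side.
- wheel (a joint): angle of the wheel about its upright axis, rad, growing counter-clockwise seen from above. Starts within 0.06 of 0; at 1.047 (60 degrees) the empty cup faces the orange fan nozzle fixed beside the wheel. Clicks every 1.047 rad: a light detent (0.1 N m at most) draws the released wheel to the nearest click; it can be turned past clicks either way.
Mind the look-alikes: they are no part of the job. Leave any pink or red look-alike of the part that bears green_center alone.

How it is judged:
By the outcome, as a careful person would: the job done as asked, in the order asked, and still so for the second after the job is handed in, with the robot touching nothing.
It also fails if it takes over 51 s, if anything falls off the work surface, if the arm or the gripper's body presses on something with over 40 N, if the wrist force passes 120 N, or if a joint passes its speed limit or range.

## Working session

There is one attempt and no reset: what is moved stays moved. The work goes in short steps, Python scripts to look and compute and a tool call to move; the robot and the scene stay as the last step left them, time stands still between calls to the robot, and variables do not carry over. Pictures are saved under pics/ and viewed, at most 10 in all, crops included, and the job is handed in when it is done.

Besides the shell and the picture viewer there is one more tool, called after "Call:" as name([rows], argument=value, ...), one row to a line, values as JSON. jog_arm: Moves the arm, as the interface text tells. Its arguments: {"type":"object","properties":{"motion":{"type":"array"},"grip_force":{"type":"number"}},"required":["motion"]}

```bash
mkdir -p pics
cat > h.py <<'E'
import numpy as np, cv2
from station import bot
def ray(p,xy):
    d=np.linalg.solve(p["camera_matrix"],[xy[0],xy[1],1.]); T=np.array(p["T"])
    d=T[:3,:3]@d; return T[:3,3],d/np.linalg.norm(d)
def atz(p,xy,z):
    o,d=ray(p,xy); return o+d*(z-o[2])/d[2]
def tri(p,a,q,b):
    o,d=ray(p,a); u,e=ray(q,b)
    s=np.linalg.lstsq(np.c_[d,-e],u-o,rcond=None)[0]
    x,y=o+d*s[0],u+e*s[1]; return (x+y)/2,np.linalg.norm(x-y)
def proj(p,X):
    T=np.array(p["T"]); c=T[:3,:3].T@(np.array(X)-T[:3,3]); u=p["camera_matrix"]@c; return u[:2]/u[2]
def save(p,n): cv2.imwrite(f"pics/{n}.png",np.ascontiguousarray(p["pixels"][:,:,::-1]))
E
python3 - <<'E'
from h import *
np.set_printoptions(precision=4,suppress=True)
o=bot.get_obs(); print(o["t"],o["eef_pos"],o["tool_rot"])
P={n:bot.read_camera(n) for n in("side","top")}
for n,p in P.items():
    save(p,n+"0"); print(n,np.array(p["T"]))
    for th in("green_center","pocket","handle"):
        print(th,[(np.round(r["xy"],1),round(r["score"],2)) for r in bot.tip_of(th,p)][:5])
E
```

```text
0.0 [ 0.1582 -0.6556  0.2303] [-0.0009  0.993   0.1181 -0.0002]
side [[ 0.9481 -0.1697  0.2689  0.2674]
 [-0.3179 -0.5002  0.8055 -0.6542]
 [-0.0022 -0.8491 -0.5282  0.5185]
 [ 0.      0.      0.      1.    ]]
green_center [(array([248.2, 265.1]), 0.96), (array([241.8, 239.5]), 0.91), (array([257.3, 305.1]), 0.65), (array([350.8, 252.3]), 0.63)]
pocket [(array([346. , 179.3]), 0.96)]
handle [(array([318.5, 131.6]), 0.8)]
top [[-0.0294 -0.9917  0.1254  0.3764]
 [-0.9995  0.0307  0.0085 -0.0232]
 [-0.0122 -0.1251 -0.9921  0.9619]
 [ 0.      0.      0.      1.    ]]
green_center [(array([396.2, 279.3]), 0.89), (array([345.8, 274.5]), 0.71), (array([358.3, 191. ]), 0.63), (array([304.9, 277.5]), 0.51)]
pocket [(array([256.7, 153.4]), 0.9)]
handle [(array([213.1, 156.5]), 0.77)]
```

```bash
ls pics
```

```text
side0.png
top0.png
```

View pics/side0.png

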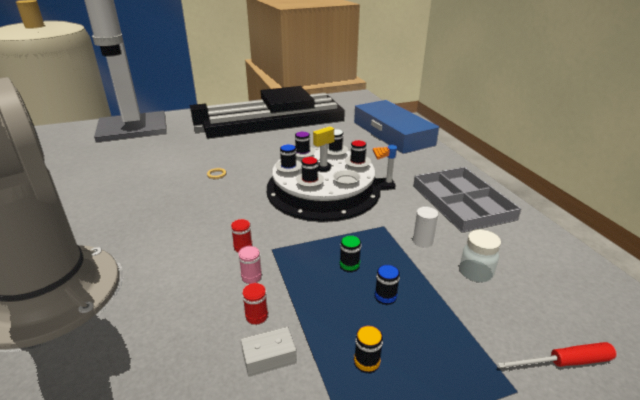

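View pics/top0.png

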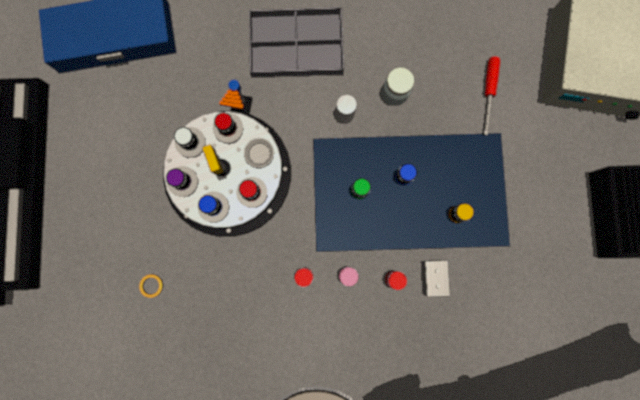

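The side view shows the green cell at about (350,252), the empty cup at (346,179), the handle at (324,137) and the nozzle at (382,153). The top view shows them at about (361,188), (259,153), (212,158) and (232,100). The pink and red decoys and the other cells are clearly separate.

```bash
cat > m.py <<'E'
from h import *
np.set_printoptions(precision=4,suppress=True)
ref={"green_center":((350,252),(361,190)),"pocket":((346,179),(258,153)),"handle":((322,136),(213,157))}
acc={k:[] for k in ref}
for i in range(3):
    s,t=bot.read_camera("side"),bot.read_camera("top")
    for k,(a,b) in ref.items():
        A=[r["xy"] for r in bot.tip_of(k,s) if np.hypot(*np.subtract(r["xy"],a))<12]
        B=[r["xy"] for r in bot.tip_of(k,t) if np.hypot(*np.subtract(r["xy"],b))<12]
        if A and B:
            x,e=tri(s,A[0],t,B[0]); acc[k].append(x); print(k,np.round(A[0],1),np.round(B[0],1),x,round(e,4), 'side@z/top@z', *[atz(p,xy,{"green_center":.031,"pocket":.06,"handle":.14}[k])[:2] for p,xy in((s,A[0]),(t,B[0]))])
E
python3 m.py
```

```text
green_center [351.7 250.5] [358.7 187.4] [ 0.5183 -0.1005  0.0337] 0.0017 side@z/top@z [ 0.5206 -0.0974] [ 0.5179 -0.1004]
pocket [346.5 181.8] [257.3 152.4] [0.5912 0.1025 0.0534] 0.0017 side@z/top@z [0.5858 0.0919] [0.5905 0.1014]
handle [321.1 137.1] [210.6 156.4] [0.563  0.1785 0.133 ] 0.011 side@z/top@z [0.5518 0.1629] [0.5668 0.1756]
green_center [353.6 249.4] [358.7 190.7] [ 0.516  -0.1015  0.0367] 0.0118 side@z/top@z [ 0.5251 -0.0956] [ 0.5111 -0.1002]
pocket [345.8 179.6] [257.  149.8] [0.5925 0.103  0.0591] 0.0072 side@z/top@z [0.588  0.1014] [0.5958 0.102 ]
handle [322.  135.5] [211.3 156.2] [0.5632 0.1759 0.1377] 0.0091 side@z/top@z [0.5565 0.1705] [0.5671 0.1743]
green_center [354.5 248.9] [357.9 187.5] [ 0.5208 -0.0996  0.0355] 0.0077 side@z/top@z [ 0.5272 -0.0948] [ 0.5177 -0.0988]
pocket [346.1 180.9] [255.7 152. ] [0.5918 0.1058 0.0539] 0.0022 side@z/top@z [0.5864 0.0958] [0.5914 0.1046]
handle [319.1 135.6] [211.  157.9] [0.5583 0.1767 0.1381] 0.0123 side@z/top@z [0.5503 0.172 ] [0.564  0.1749]
```

```bash
cat > fit.py <<'E'
from h import *
from scipy.optimize import least_squares
np.set_printoptions(precision=4,suppress=True)
C0=np.array([.565,.176])
def blob(p,X,hues,r,smin=110,vmin=50):
    hsv=cv2.cvtColor(np.ascontiguousarray(p["pixels"]),cv2.COLOR_RGB2HSV); u,v=proj(p,X)
    m=np.zeros(hsv.shape[:2],np.uint8)
    for lo,hi in hues: m|=cv2.inRange(hsv,(lo,smin,vmin),(hi,255,255))
    k=np.zeros_like(m); cv2.circle(k,(int(u),int(v)),r,255,-1); m&=k
    n,l,st,c=cv2.connectedComponentsWithStats(m)
    if n<2: return None
    i=1+np.argmax(st[1:,4]); return c[i],st[i,4],(l==i)
def main():
    pics={n:bot.read_camera(n) for n in("side","top")}
    # cells CCW from empty cup: red, white, purple, blue, red
    cell={1:[(0,8),(172,180)],3:[(130,165)],4:[(105,128)],5:[(0,8),(172,180)]}
    obs=[]
    th0=np.arctan2(.102-.176,.5915-.565)
    for k,h in cell.items():
        X=np.r_[C0+.08*np.array([np.cos(th0+k*np.pi/3),np.sin(th0+k*np.pi/3)]),.116]
        for n,p in pics.items():
            b=blob(p,X,h,14)
            print(n,k,proj(p,X),b and (b[0],b[1]))
            if b and n=="top": obs.append((k,p,b[0]))
    def res(x):
        return np.concatenate([proj(p,[x[0]+.08*np.cos(x[2]+k*np.pi/3),x[1]+.08*np.sin(x[2]+k*np.pi/3),x[3]])-b for k,p,b in obs]+[[ (x[3]-.116)*1000]])
    s=least_squares(res,[*C0,th0,.116],x_scale=[.01,.01,.1,.01],loss="soft_l1")
    x=s.x; print("wheel",x,"pocket",x[:2]+.08*np.array([np.cos(x[2]),np.sin(x[2])])); print(np.round(s.fun,1))
    for n,p in pics.items():
        b=blob(p,[.519,-.1,.059],[(45,80)],16); 
        print("green",n,b[0],b[1],atz(p,b[0],.059))
        y=blob(p,[*C0,.14],[(20,35)],25); print("yellow",n,y[0],y[1],atz(p,y[0],.154))
    t=pics["top"]; big=cv2.resize(t["pixels"][90:250,150:390],None,fx=3.3,fy=3.3,interpolation=cv2.INTER_CUBIC)
    cv2.imwrite("pics/crop1.png",np.ascontiguousarray(big[:,:,::-1]))
    g=blob(t,[.519,-.1,.059],[(45,80)],16)[2]
    r,c=np.where(g); print("green bbox top",c.min(),c.max(),r.min(),r.max())
if __name__=="__main__": main()
E
python3 fit.py
```

```text
side 1 [359.5807 141.8069] (array([358.4125, 143.1375]), np.int32(80))
top 1 [220.9743 119.1552] (array([222.9571, 121.0515]), np.int32(233))
side 3 [303.3494 132.9249] (array([301.9683, 134.254 ]), np.int32(63))
top 3 [173.254  175.6032] (array([175.0455, 177.1909]), np.int32(220))
side 4 [289.1392 146.229 ] (array([287.6437, 147.5977]), np.int32(87))
top 4 [205.8373 202.1039] (array([207.4854, 203.9665]), np.int32(239))
side 5 [311.1578 158.8681] (array([309.068 , 160.2524]), np.int32(103))
top 5 [246.2987 186.4518] (array([247.8   , 188.5633]), np.int32(245))
wheel [ 0.5613  0.1726 -1.2329  0.116 ] pocket [0.5879 0.0972]
[ 0.  -0.  -0.1  0.1 -0.1  0.   0.2 -0.  -0. ]
green side [350.4235 241.1378] 196 [ 0.514  -0.1046  0.059 ]
yellow side [323.3983 136.1032] 349 [0.5476 0.136  0.154 ]
green top [361.374  186.2764] 246 [ 0.5157 -0.1035  0.059 ]
yellow top [212.0615 159.3366] 309 [0.5581 0.1696 0.154 ]
green bbox top 353 370 178 195
```

View pics/crop1.png

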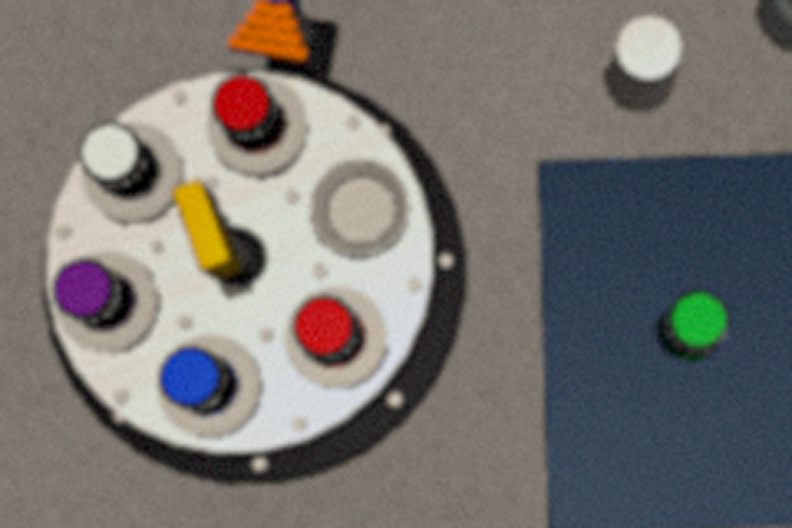

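```bash
cat > go.py <<'E'
import sys
from h import *
from scipy.spatial.transform import Rotation as R
# shift (mm, tool axes) and turn about tool z to reach x y z with tool-x yaw a
def go(x,y,z,a):
    o=bot.get_obs(); w,*v=o["tool_rot"]; r=R.from_quat([*v,w]); p=np.array(o["eef_pos"])
    t=R.from_matrix([[np.cos(a),np.sin(a),0],[np.sin(a),-np.cos(a),0],[0,0,-1]])
    t=R.from_matrix(t.as_matrix().T)
    print("t",round(o["t"],2),"at",np.round(p,4),"rot",np.round((r.inv()*t).as_rotvec(),4),"shift",np.round(r.inv().apply(np.array([x,y,z])-p)*1000,1),"F",np.round(o["contact_force"],1),"w",round(o["gripper_width"],3),"g",o["grasp_force"])
if __name__=="__main__": go(*map(float,sys.argv[1:5]))
E
python3 - <<'E'
from go import *
go(.5149,-.104,.13,.338)
from h import *
s,t=bot.read_camera("side"),bot.read_camera("top")
print(tri(s,(350.42,241.14),t,(361.37,186.28)))
for a,b in(((358.41,143.14),(222.96,121.05)),((287.64,147.6),(207.49,203.97)),((309.07,160.25),(247.8,188.56)),((301.97,134.25),(175.05,177.19))): print(tri(s,a,t,b))
E
```

```text
t 1.7 at [ 0.1584 -0.6562  0.2313] rot [ 1.000e-04 -0.000e+00 -1.012e-01] shift [ 476.1 -453.2  101.3] F [-0.4 -0.3 -0.4] w 0.998 g 0.0
(array([ 0.51520612, -0.10336715,  0.05795814]), np.float64(0.0013283159005918082))
(array([0.63986043, 0.15830376, 0.11482328]), np.float64(0.0007961061625100308))
(array([0.48250137, 0.18770427, 0.11443116]), np.float64(0.0008330241747304623))
(array([0.50867082, 0.11260014, 0.1147636 ]), np.float64(0.0015003098798244846))
(array([0.53451427, 0.24861426, 0.114314  ]), np.float64(0.0014565368679538067))
```

Call:
jog_arm([
  [0,0,-0.1,476,-453,40,60],
  [0,0,-0.1,476,-453,40,60],
  [0,0,-0.1,476,-453,40,60],
  [0,0,-0.1,476,-453,40,60],
  [0,0,-0.1,476,-453,40,60],
  [0,0,-0.1,476,-453,40,60],
  [0,0,-0.1,476,-453,60,60],
  [0,0,-0.1,476,-453,80,60],
  [0,0,-0.1,476,-453,101,60],
  [0,0,-0.1,476,-453,101,60],
], grip_force=40)

```text
t: 3.05
eef_pos: [0.4933, -0.138, 0.1451]
tool_rot: [0.0, 0.986, 0.167, 0.001]
contact_force: [0.6, -0.7, -0.1]
gripper_width: 0.702
grasp_force: 0.0
```

```bash
python3 go.py .515 -.1037 .13 .338
```

```text
t 3.05 at [ 0.4933 -0.138   0.1451] rot [ 0.001  -0.0012 -0.0017] shift [ 31.8 -25.2  15.1] F [ 0.6 -0.7 -0.1] w 0.702 g 0.0
```

Call:
jog_arm([
  [0,0,0,32,-25,15,60],
  [0,0,0,32,-25,15,60],
  [0,0,0,32,-25,15,60],
  [0,0,0,32,-25,15,60],
])

```text
t: 3.55
eef_pos: [0.5136, -0.1069, 0.1306]
tool_rot: [0.0, 0.986, 0.166, 0.0]
contact_force: [-0.1, -0.5, 0.1]
gripper_width: 0.698
grasp_force: 0.0
```

Run:
```python
from go import *
from fit import blob
go(.515,-.1037,.024,.338)
s=bot.read_camera("side"); save(s,"side1")
b=blob(s,[.515,-.104,.059],[(45,80)],16); print(b and b[:2])
t=bot.read_camera("top"); b=blob(t,[.515,-.104,.059],[(45,80)],16); print(b and b[:2])
```

```text
t 3.55 at [ 0.5136 -0.1069  0.1306] rot [ 0.001  -0.     -0.0038] shift [  2.4  -2.7 106.6] F [-0.1 -0.5  0.1] w 0.698 g 0.0
(array([350.4124, 240.8927]), np.int32(177))
(array([357.9444, 191.1667]), np.int32(18))
```

View pics/side1.png

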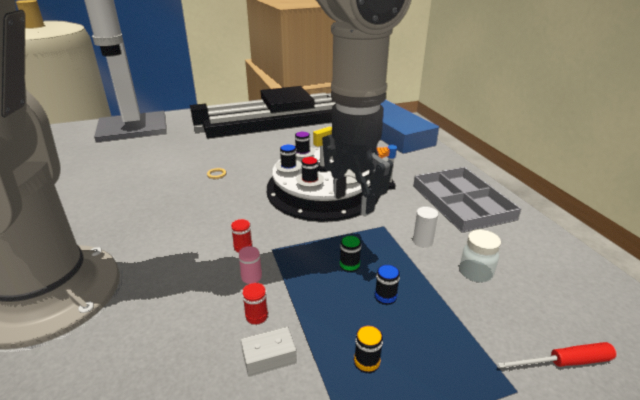

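The gripper hangs above the green cell, with its fingers at about (345,195) and (365,210) and the cell at (350,252). Its two fingers straddle the cell, so I'll lower it now.

Call:
jog_arm([
  [0,0,0,1,-1,40,60],
  [0,0,0,1,-1,75,60],
  [0,0,0,1,-1,95,60],
  [0,0,0,1,-1,106,60],
  [0,0,0,1,-1,106,60],
  [0,0,0,1,-1,106,60],
])

```text
t: 4.4
eef_pos: [0.5153, -0.1042, 0.025]
tool_rot: [0.0, 0.986, 0.167, 0.001]
contact_force: [0.6, 0.7, -0.3]
gripper_width: 0.705
grasp_force: 0.0
```

```bash
python3 go.py .515 -.1037 .024 .338
```

```text
t 4.4 at [ 0.5153 -0.1042  0.025 ] rot [ 0.0008 -0.0014 -0.0016] shift [-0.1 -0.6  1. ] F [ 0.6  0.7 -0.3] w 0.705 g 0.0
```

Now close, then lift.

Call:
jog_arm([
  [0,0,0,0,0,0,20],
  [0,0,0,0,0,0,20],
  [0,0,0,0,0,0,20],
  [0,0,0,0,0,0,20],
  [0,0,0,0,0,0,20],
  [0,0,0,0,0,-40,20],
  [0,0,0,0,0,-90,20],
  [0,0,0,0,0,-135,20],
  [0,0,0,0,0,-135,20],
  [0,0,0,0,0,-135,20],
], grip_force=40)

```text
t: 5.65
eef_pos: [0.5139, -0.104, 0.1587]
tool_rot: [0.0, 0.986, 0.168, -0.0]
contact_force: [0.8, 0.4, -0.8]
gripper_width: 0.412
grasp_force: 40.4
```

Run:
```python
from go import *
from fit import blob
go(.5879,.0972,.16,.338)
p=np.array(bot.get_obs()["eef_pos"]); X=[p[0],p[1],p[2]+.035]
s=bot.read_camera("side"); u=proj(s,X); save(s,"side2")
u=u.astype(int); c=s["pixels"][max(u[1]-80,0):u[1]+80,u[0]-100:u[0]+100]
cv2.imwrite("pics/crop2.png",np.ascontiguousarray(cv2.resize(c,None,fx=3.5,fy=3.5,interpolation=cv2.INTER_CUBIC)[:,:,::-1]))
for th in ["green_center"]: print(u,[(np.round(r["xy"],1),round(r["score"],2)) for r in bot.tip_of(th,s)], proj(s,[p[0],p[1],p[2]+.007]))
```

```text
t 5.65 at [ 0.5139 -0.104   0.1587] rot [-0.0001  0.0008 -0.0012] shift [ 136.3 -165.5   -1.4] F [ 0.8  0.4 -0.8] w 0.412 g 40.43711721897125
[353 173] [(array([353.7, 185. ]), 0.91), (array([258. , 305.7]), 0.82), (array([246.9, 265.8]), 0.76), (array([242.8, 237.8]), 0.73)] [352.9105 188.533 ]
```

View pics/crop2.png

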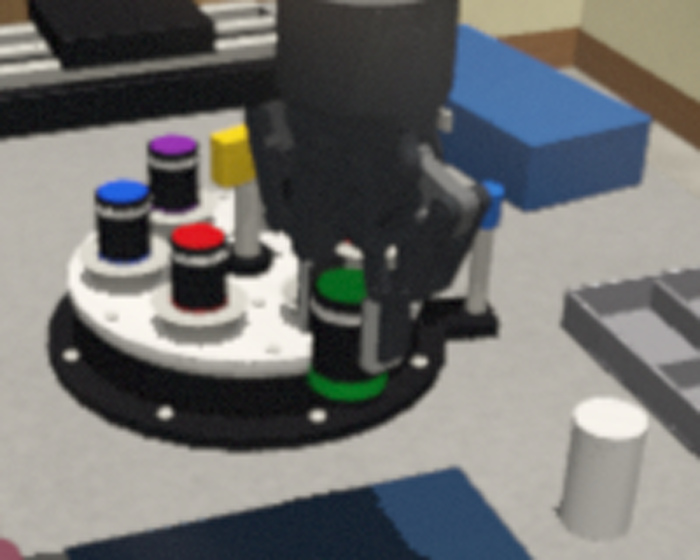

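The cell is held upright between the pads, with green glass at crop (343,285) and foot band at (347,385). Next I'll move it above the cup.

Call:
jog_arm([
  [0,0,0,34,-41,0,20],
  [0,0,0,68,-83,0,20],
  [0,0,0,102,-124,0,20],
  [0,0,0,136,-165,0,20],
  [0,0,0,136,-165,0,20],
  [0,0,0,136,-165,0,20],
  [0,0,0,136,-165,0,20],
])

```text
t: 6.62
eef_pos: [0.5879, 0.0947, 0.1583]
tool_rot: [0.001, 0.986, 0.166, -0.001]
contact_force: [0.3, -0.7, -0.9]
gripper_width: 0.415
grasp_force: 40.4
```

Run:
```python
from go import *
go(.5879,.0972,.082,.338)
p=np.array(bot.get_obs()["eef_pos"])
s=bot.read_camera("side"); t=bot.read_camera("top")
from fit import blob
b=blob(s,[p[0],p[1],p[2]+.035],[(45,80)],18); print(b[:2], proj(s,[p[0],p[1],p[2]+.035]))
a=proj(s,[.5879,.0972,.06]); u=a.astype(int)
print(a,[(np.round(r["xy"],1),round(r["score"],2)) for r in bot.tip_of("pocket",s)])
c=s["pixels"][u[1]-110:u[1]+50,u[0]-100:u[0]+100].copy()
cv2.imwrite("pics/crop3.png",np.ascontiguousarray(cv2.resize(c,None,fx=3.5,fy=3.5,interpolation=cv2.INTER_CUBIC)[:,:,::-1]))
```

```text
t 6.62 at [0.5879 0.0947 0.1583] rot [ 0.0007  0.0019 -0.0035] shift [ 1.  -2.4 76.3] F [ 0.3 -0.7 -0.9] w 0.415 g 40.43909132480621
(array([346.4655, 123.8621]), np.int32(58)) [349.2898 123.1952]
[346.4923 180.4987] [(array([344.7, 179.2]), 0.64)]
```

View pics/crop3.png

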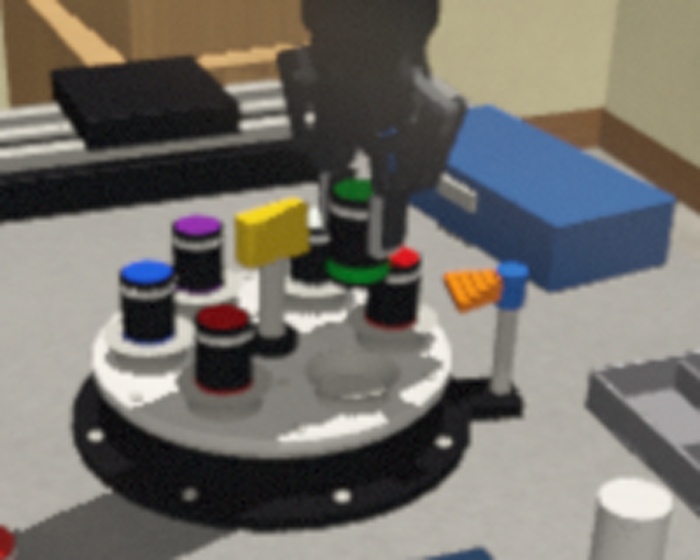

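The cell hangs over the empty cup (foot at crop (356,270), cup at (352,372)), laterally aligned. I'll lower it into the cup.

Call:
jog_arm([
  [0,0,0,0,-1,25,20],
  [0,0,0,0,-1,45,20],
  [0,0,0,0,-1,60,20],
  [0,0,0,0,-1,66,20],
  [0,0,0,0,-1,70,20],
  [0,0,0,0,-1,70,20],
  [0,0,0,0,-1,70,20],
])

```text
t: 7.65
eef_pos: [0.5885, 0.0978, 0.0897]
tool_rot: [-0.0, 0.986, 0.168, 0.0]
contact_force: [0.1, -0.4, -1.3]
gripper_width: 0.416
grasp_force: 40.4
```

```bash
python3 go.py .5879 .0972 .082 .338
```

```text
t 7.65 at [0.5885 0.0978 0.0897] rot [ 0.0002 -0.001  -0.0013] shift [-0.8  0.3  7.7] F [ 0.1 -0.4 -1.3] w 0.416 g 40.43893575668335
```

Call:
jog_arm([
  [0,0,0,0,0,2,20],
  [0,0,0,0,0,4,20],
  [0,0,0,0,0,6,20],
  [0,0,0,0,0,7,20],
  [0,0,0,0,0,7,20],
])

```text
t: 8.28
eef_pos: [0.5882, 0.0977, 0.0822]
tool_rot: [-0.0, 0.986, 0.168, 0.0]
contact_force: [0.8, -0.7, 0.0]
gripper_width: 0.415
grasp_force: 40.5
```

```bash
python3 go.py .5879 .0972 .082 .338
```

```text
t 8.28 at [0.5882 0.0977 0.0822] rot [-0.     -0.0002 -0.0012] shift [-0.4  0.4  0.2] F [ 0.8 -0.7  0. ] w 0.415 g 40.537333488464355
```

Nearly in contact, so I'll press slightly, release, and rise.

Call:
jog_arm([
  [0,0,0,0,0,1,20],
  [0,0,0,0,0,1.5,20],
  [0,0,0,0,0,1.5,20],
])

```text
t: 8.65
eef_pos: [0.5893, 0.0981, 0.082]
tool_rot: [-0.0, 0.986, 0.168, 0.001]
contact_force: [-0.5, -0.6, 8.3]
gripper_width: 0.408
grasp_force: 41.4
```

Call:
jog_arm([
  [0,0,0,0,0,0,44],
  [0,0,0,0,0,0,56],
  [0,0,0,0,0,0,56],
  [0,0,0,0,0,0,56],
  [0,0,0,0,0,-25,56],
  [0,0,0,0,0,-70,56],
  [0,0,0,0,0,-120,56],
  [0,0,0,0,0,-120,56],
  [0,0,0,0,0,-120,56],
])

```text
t: 9.78
eef_pos: [0.5877, 0.0974, 0.2002]
tool_rot: [0.0, 0.986, 0.168, -0.0]
contact_force: [0.1, 0.5, -0.1]
gripper_width: 0.655
grasp_force: 0.0
```

Run:
```python
from go import *
go(.5613,.1726,.2,.338)
s=bot.read_camera("side"); t=bot.read_camera("top")
from fit import blob
b=blob(s,[.5879,.0972,.116],[(45,80)],18); print(b[:2], proj(s,[.5879,.0972,.116]), atz(s,b[0],.116))
# same comparison for red cell 5, unobscured
X=[.5613+.08*np.cos(-1.233+5*np.pi/3),.1726+.08*np.sin(-1.233+5*np.pi/3),.116]
r=blob(s,X,[(0,8),(172,180)],14); print(r[:2],proj(s,X))
u=proj(s,[.5879,.0972,.08]).astype(int)
c=s["pixels"][u[1]-110:u[1]+50,u[0]-100:u[0]+100].copy()
cv2.imwrite("pics/crop4.png",np.ascontiguousarray(cv2.resize(c,None,fx=3.5,fy=3.5,interpolation=cv2.INTER_CUBIC)[:,:,::-1]))
```

```text
t 9.78 at [0.5877 0.0974 0.2002] rot [ 0.0002  0.0006 -0.0012] shift [ -0.1 -79.7   0.2] F [ 0.1  0.5 -0.1] w 0.655 g 0.0
(array([347.2317, 157.5854]), np.int32(82)) [347.4253 157.3379] [0.5871 0.0962 0.116 ]
(array([309.1059, 160.2118]), np.int32(85)) [309.7584 159.7764]
```

View pics/crop4.png

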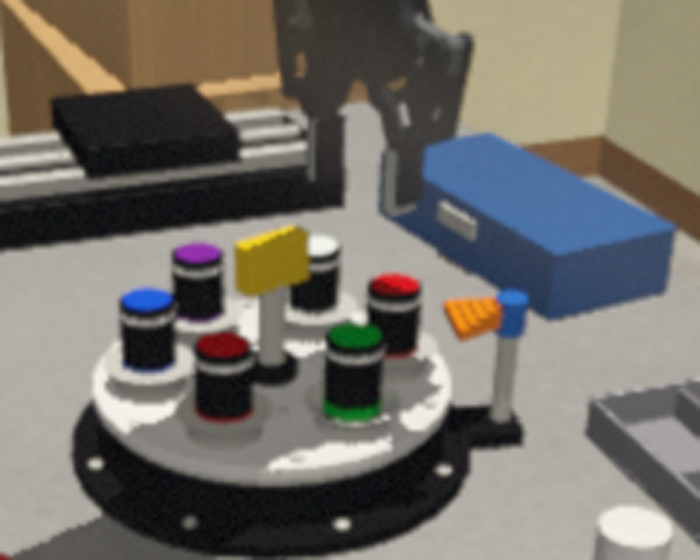

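The green cell sits upright in the cup at crop (354,375), its top level with the neighbours (0.3 px from prediction). Next is the handle.

Call:
jog_arm([
  [0,0,0,0,-40,0,56],
  [0,0,0,0,-80,0,56],
  [0,0,0,0,-80,0,56],
  [0,0,0,0,-80,30,56],
  [0,0,0,0,-80,60,56],
  [0,0,0,0,-80,77,56],
  [0,0,0,0,-80,77,56],
  [0,0,0,0,-80,77,56],
])

```text
t: 10.88
eef_pos: [0.5623, 0.1733, 0.1244]
tool_rot: [-0.0, 0.986, 0.167, 0.001]
contact_force: [0.3, 0.1, 0.7]
gripper_width: 0.657
grasp_force: 0.0
```

```bash
python3 go.py .5613 .1726 .123 .338
```

```text
t 10.88 at [0.5623 0.1733 0.1244] rot [-0.     -0.0012 -0.0014] shift [-1.2  0.3  1.4] F [0.3 0.1 0.7] w 0.657 g 0.0
```

Call:
jog_arm([
  [0,0,0,-0.5,0,0,10],
  [0,0,0,-0.5,0,0,10],
  [0,0,0,-0.5,0,0,10],
  [0,0,0,-0.5,0,0,10],
  [0,0,0,-0.5,0,0,10],
  [0,0,0,-0.5,0,0,10],
  [0,0,0,-0.5,0,0,10],
], grip_force=40)

```text
t: 11.75
eef_pos: [0.5617, 0.1727, 0.1245]
tool_rot: [0.0, 0.986, 0.167, 0.001]
contact_force: [-0.8, -2.1, 7.1]
gripper_width: 0.207
grasp_force: 41.0
```

```bash
python3 go.py .5613 .1726 .123 .338
```

```text
t 11.75 at [0.5617 0.1727 0.1245] rot [ 0.0007 -0.001  -0.0017] shift [-0.4 -0.1  1.5] F [-0.8 -2.1  7.1] w 0.207 g 41.021833419799805
```

The bar is gripped with low side forces. Now turn it gently, in two calls.

Call:
jog_arm([
  [0,0,-0.05,0,0,0,10],
  [0,0,-0.13,0,0,0,10],
  [0,0,-0.22,0,0,0,10],
  [0,0,-0.31,0,0,0,10],
  [0,0,-0.4,0,0,0,10],
  [0,0,-0.47,0,0,0,10],
  [0,0,-0.52,0,0,0,10],
  [0,0,-0.52,0,0,0,10],
])

```text
t: 12.75
eef_pos: [0.5613, 0.1734, 0.1246]
tool_rot: [-0.0, 0.909, 0.416, 0.0]
contact_force: [-3.4, -0.9, 7.2]
gripper_width: 0.202
grasp_force: 41.3
```

```bash
python3 go.py .5613 .1726 .123 1.385
```

```text
t 12.75 at [0.5613 0.1734 0.1246] rot [ 4.000e-04 -6.000e-04 -5.275e-01] shift [-0.6  0.5  1.6] F [-3.4 -0.9  7.2] w 0.202 g 41.263686418533325
```

Call:
jog_arm([
  [0,0,-0.05,0,0,0,10],
  [0,0,-0.13,0,0,0,10],
  [0,0,-0.22,0,0,0,10],
  [0,0,-0.31,0,0,0,10],
  [0,0,-0.4,0,0,0,10],
  [0,0,-0.48,0,0,0,10],
  [0,0,-0.53,0,0,0,10],
  [0,0,-0.53,0,0,0,10],
  [0,0,-0.53,0,0,0,10],
])

```text
t: 13.88
eef_pos: [0.5606, 0.1737, 0.1246]
tool_rot: [-0.0, 0.769, 0.639, -0.0]
contact_force: [-4.1, -1.0, 8.8]
gripper_width: 0.2
grasp_force: 41.5
```

Call:
jog_arm([
  [0,0,0,0,0,0,25],
  [0,0,0,0,0,0,45],
  [0,0,0,0,0,0,50],
  [0,0,0,0,0,0,50],
  [0,0,0,0,0,-20,50],
  [0,0,0,0,0,-60,50],
  [0,0,0,0,0,-110,50],
  [0,0,0,0,0,-150,50],
  [0,0,0,0,0,-150,50],
])

```text
t: 15.0
eef_pos: [0.563, 0.1744, 0.2789]
tool_rot: [0.002, 0.769, 0.639, 0.004]
contact_force: [-0.2, 0.1, 0.1]
gripper_width: 0.586
grasp_force: 0.0
```

Run:
```python
from go import *
from fit import blob
go(.5613,.1726,.25,1.385)
s=bot.read_camera("side"); save(s,"side5")
th=-1.233
for k,h in((1,[(45,80)]),(2,[(0,8),(172,180)]),(4,[(130,165)]),(5,[(105,128)]),(6,[(0,8),(172,180)])):
    X=[.5613+.08*np.cos(th+k*np.pi/3),.1726+.08*np.sin(th+k*np.pi/3),.116]
    b=blob(s,X,h,14); print(k,proj(s,X),b and b[:2], b and np.arctan2(*(atz(s,b[0],.116)[[1,0]]-[.1726,.5613]))-(th+k*np.pi/3))
c=s["pixels"][80:240,230:430]
cv2.imwrite("pics/crop5.png",np.ascontiguousarray(cv2.resize(c,None,fx=3.5,fy=3.5,interpolation=cv2.INTER_CUBIC)[:,:,::-1]))
```

```text
t 15.0 at [0.563  0.1744 0.2789] rot [ 0.0073 -0.004   0.0019] shift [-2.2 -1.6 28.9] F [-0.2  0.1  0.1] w 0.586 g 0.0
1 [358.7207 142.7058] (array([358.0779, 143.1688]), np.int32(77)) -0.02877232443779365
2 [335.8477 131.7121] (array([335.6842, 131.9825]), np.int32(57)) -0.0024749438632732934
4 [287.9164 146.9805] (array([287.5085, 147.5932]), np.int32(59)) 0.03758150100047075
5 [309.7584 159.7764] (array([309.5143, 160.2952]), np.int32(105)) -6.277599112634871
6 [347.401  157.3596] (array([347.3303, 157.5321]), np.int32(109)) -6.291360102907183
```

View pics/crop5.png

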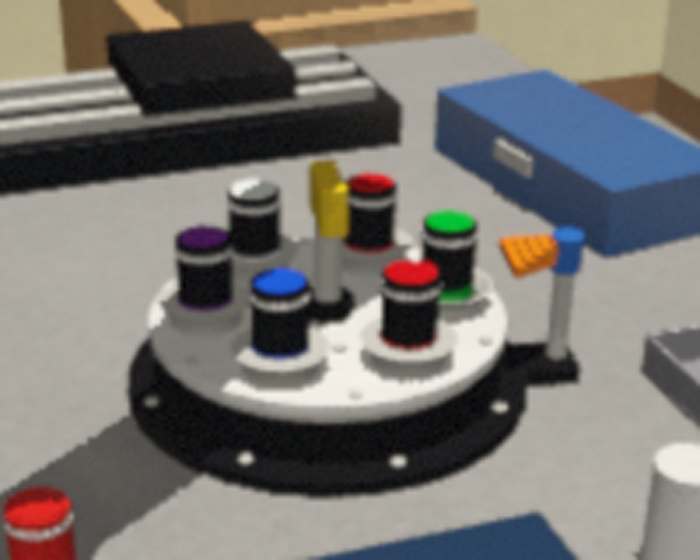

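The green cell stands upright at crop (449,250), facing the orange nozzle at (530,253). The wheel matches a sixth of a turn to within 1 px, and the gripper is clear.

Call:
jog_arm([
  [0,0,0,0,0,-20,50],
  [0,0,0,0,0,-20,50],
  [0,0,0,0,0,-20,50],
  [0,0,0,0,0,-20,50],
])

```text
t: 15.55
eef_pos: [0.5607, 0.1727, 0.2925]
tool_rot: [-0.0, 0.769, 0.639, -0.001]
contact_force: [-0.4, -0.3, -0.7]
gripper_width: 0.588
grasp_force: 0.0
```

```bash
python3 -c "
from station import bot
print(bot.hand_in())"
```

```text
the job is handed in; nothing more can be done
None
```

The green cell is seated upright in the formerly empty cup, and the wheel is turned one click counter-clockwise so the cell faces the orange nozzle. The handle is released and the job was handed in at about 15.6 s; hand-in gave no verdict.

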